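Set out brass tubes for soldering, widest first

TASK

Set the four brass tubes out for soldering, each standing upright in the middle of its own support: the widest on the round honeycomb plate, the next on the wide brick, the third on the small squarish brick and the narrowest on the long narrow brick. Work in that order, from the widest tube down to the narrowest, letting go of each before you fetch the next. Leave the brass dapping cube and the turquoise wax ring where they stand.

Things in the scene. Friction and masses are not known exactly. Their poses are not given: they have to be found in the camera images.
- tube_a_mid (a point): the widest of four short plain brass tubes, open at both ends, standing upright and loose on the bench; 50 mm outside diameter, 26 mm tall, wall 3.5 mm, at most 0.1 kg. The point is the tube's centre, half-way up on its axis; z is the tube's axis
- tube_b_mid (a point): the second widest of four short plain brass tubes, open at both ends, standing upright and loose on the bench; 39 mm outside diameter, 30 mm tall, wall 3.5 mm, at most 0.1 kg. The point is the tube's centre, half-way up on its axis; z is the tube's axis
- tube_c_mid (a point): the second narrowest of four short plain brass tubes, open at both ends, standing upright and loose on the bench; 28 mm outside diameter, 28 mm tall, at most 0.1 kg. The point is the tube's centre, half-way up on its axis; z is the tube's axis
- tube_d_mid (a point): the narrowest of four short plain brass tubes, open at both ends, standing upright and loose on the bench; 20 mm outside diameter, 36 mm tall, wall 3 mm, at most 0.1 kg. The point is the tube's centre, half-way up on its axis; z is the tube's axis
- plate_top (a point): round white ceramic honeycomb soldering plate, 90 mm diameter, 13 mm high, its top pitted with small dark holes; flat, does not move. The point is the centre of its top face, z up
- wide_brick_top (a point): wide pale stone-like soldering brick, 68 x 152 mm, 23 mm high (its y axis is its long side); flat, does not move. The point is the centre of its top face, z up
- small_brick_top (a point): small, almost square pale stone-like soldering brick, 50 x 46 mm, 24 mm high; flat, does not move. The point is the centre of its top face, z up
- long_brick_top (a point): long narrow pale stone-like soldering brick, 36 x 165 mm, 20 mm high (its y axis is its long side); flat, does not move. The point is the centre of its top face, z up
- cube_mid (a point): brass dapping block: a solid 40 mm cube with round cups, loose; to be left alone. The point is its centre, 20 mm above the bench
- wax_ring_mid (a point): turquoise wax ring carving, 27 x 24 x 29 mm, loose, standing on the bench; to be left alone. The point is its centre, half-way up

How it is judged:
By the outcome, as a careful person would: the job done as asked, in the order asked, and still so for the second after the job is handed in, with the robot touching nothing.
It also fails if it takes over 106 s, if anything falls off the work surface, if the arm or the gripper's body presses on something with over 40 N, if the wrist force passes 120 N, or if a joint passes its speed limit or range.

ROBOT

A 6-joint arm with a two-finger parallel gripper is mounted at the origin on a cart in front of the work surface, level with it; the furniture and walls round the work are solid. World frame = base frame: x ahead of the robot, y to its left, z up, the work surface at z = 0. Lengths are in mm, angles in rad, forces in N, time in s.
With the tool pointing down it reaches from about 275 to 750 mm from the base axis. Payload 10.2 kg.
Tool frame: the origin (TCP) lies on the front face of the gripper's body, between the roots of the fingers; the fingertips stand 73 mm ahead of it and the grasp point (between the pads) lies 54 mm ahead of it; z points along the fingers, y is the line along which they close (so a half turn about z gives the same grasp; the last joint's range is limited). The gripper opens to 85 mm and grips with 20 to 120 N. Pads are 22 mm wide; open, the fingers measure 114 mm over their backs; the gripper's body (76 mm by 85 mm) begins 54 mm behind the grasp point. The pads swing forward as they close: fully open they stand 13 mm farther back than shut.
Start: joints at [0.936, 0.313, 1.498, -0, 1.331, -0.223], TCP at [210.149, 481.112, 303.894] pointing down, gripper open.
Joint ranges: [-2.94, 2.94], [-0.97, 2.17], [0.19, 2.56], [-1.23, 4.37], [0.02, 3.11], [-2.88, 2.88]. Speed limits (rad/s): [2.39, 2.39, 3.01, 3.14, 3.14, 3.14].

INTERFACE

Orientations are given as a unit quaternion [w, x, y, z].
In Python, from rig import * gives the robot as it stands.
- The arm moves only by the tool step_arm, never from a script. Its argument "plan" is a list of rows, each an object with "offset": the shift along the tool's x, y, z in cm, a list of three; "rot": the turn, a rotation vector about the tool's x, y, z in degrees, a list of three; "gripper": the finger opening in cm, from 0 to 8.54. In form: [{"offset": [x, y, z], "rot": [wx, wy, wz], "gripper": gripper}, ...]. A call has 1 to 12 rows; each row is the pose to reach, as a shift and turn from the pose commanded when the call began, along the tool's axes at that moment; what a row does not reach only later rows make up. A row lasts 1/10 s, in which the tool goes at most 50 mm and 8.59 degrees, less where a joint would pass 70% of its speed; a pose out of reach is approached as far as the arm can. A call with a gripper value outside its range is refused whole. The fingers move at their own pace and stop on an object; "squeeze" is the grip in N (left out, the last holds). Time passes only in rows, so rows that repeat a pose let the fingers close. It gives the time, the measured TCP pose, the force, the opening and the grip force at its end, in the units of the state.
- sense(): the state, without advancing time (a new reading comes with each control period).
- capture(name): name is "scene" or "top"; returns a dict with "color" (480x640x3 uint8, red, green, blue), "depth" (480x640 float32, mm along the optical axis (not along the pixel's ray), 0 where there is no reading), "vertical_fov" (degrees; the focal length in pixels is half the picture's height over the tangent of half this angle, whatever the lens; pixels are square), "cx", "cy" (the principal point, pixels), "rvec" (rotation vector, rad) and "tvec" (3), from world to camera coordinates, as OpenCV has them. Camera axes: x right, y down, z forward; pixel columns grow to the right and rows downward; lengths in mm; the calibration is good to about 2 mm. A picture is of the moment at which its call begins.
- finish_job(): hands the job in; it is judged then, once.
The state is a dict: "time_s": time; "joints": joint angles; "dq": joint speeds; "tau": joint torques, N m; "eef_pos": TCP position; "ee_rot": TCP orientation; "force": force on the tool from outside, world axes, zero at the start; "wrist_torque": the same for the moment, N m; "grip_width": opening from 0.0 (shut) to 1.0 (fully open); "grip_force": force on a finger pad.
Only numpy, scipy, OpenCV 4.12 (cv2) and the standard library are available. Lean on these libraries where they do the work, as an engineer would, in place of code of your own. Each camera call takes 0.05 s, during which the arm holds its last target. There are 200 camera calls.

## Working session

There is one attempt and no reset: what is moved stays moved. The work goes in short steps, Python scripts to look and compute and a tool call to move; the robot and the scene stay as the last step left them, time stands still between calls to the robot, and variables do not carry over. Pictures are saved under pics/ and viewed, at most 14 in all, crops included, and the job is handed in when it is done.

Besides the shell and the picture viewer there is one more tool, called after "Emit:" as name(argument=value, ...) on one line, values as JSON. step_arm: Moves the arm, as the interface text tells. Its arguments: {"type":"object","properties":{"plan":{"type":"array"},"squeeze":{"type":"number"}},"required":["plan"]}

```bash
mkdir -p pics; ls; cat > h.py <<'E'
from rig import *
import numpy as np, cv2
def cap(n,f=None):
    c=capture(n)
    if f: cv2.imwrite('pics/'+f,c['color'][:,:,::-1])
    return c
def cloud(c):
    h,w=c['depth'].shape; f=h/2/np.tan(np.radians(c['vertical_fov'])/2)
    u,v=np.meshgrid(np.arange(w),np.arange(h)); d=c['depth'].astype(float)
    P=np.stack([(u-c['cx'])*d/f,(v-c['cy'])*d/f,d],-1)
    R,_=cv2.Rodrigues(np.array(c['rvec'],float)); return (P-np.array(c['tvec']).ravel())@R
E
python3 - <<'E'
from h import *
for n in('scene','top'):
    c=cap(n,n+'0.png'); np.savez(n+'0.npz',**c); print(n,c['vertical_fov'],c['cx'],c['cy'],c['rvec'],c['tvec'])
    P=cloud(c);print(P[::120,::160].round())
print(sense())
E
```

```text
pics
scene 51.28840292998826 316.3490271138342 235.3844217070068 [ 2.17141131 -0.91230995  0.40194354] [-270.60329573  372.33591068  552.46161111]
[[[ 7.400e+02  2.220e+03 -6.800e+01]
  [ 8.490e+02  1.081e+03  1.650e+02]
  [ 8.470e+02  4.400e+02  3.100e+02]
  [ 8.520e+02  9.600e+01  3.860e+02]]

 [[ 2.280e+02  5.190e+02  2.580e+02]
  [ 5.960e+02  7.420e+02  1.700e+01]
  [ 8.380e+02  4.280e+02  4.600e+01]
  [ 8.510e+02  4.600e+01  1.950e+02]]

 [[ 2.450e+02  1.722e+03 -8.050e+02]
  [ 3.650e+02  3.900e+02  1.000e+00]
  [ 5.760e+02  1.750e+02  0.000e+00]
  [ 7.890e+02 -4.100e+01  0.000e+00]]

 [[ 1.200e+01  1.213e+03 -9.010e+02]
  [ 2.470e+02  2.550e+02 -1.280e+02]
  [ 3.880e+02 -7.000e+00 -0.000e+00]
  [ 5.570e+02 -1.790e+02 -1.000e+00]]]
top 50.170156248298106 319.16880908061756 231.87440766629865 [ 2.2090075  -2.16446384  0.03592226] [123.33522228 519.03318403 872.21097127]
[[[ 7.810e+02  5.290e+02  2.890e+02]
  [ 7.890e+02  3.340e+02  2.780e+02]
  [ 7.950e+02  1.340e+02  2.720e+02]
  [ 8.510e+02 -9.600e+01  1.690e+02]]

 [[ 6.910e+02  6.710e+02  6.200e+01]
  [ 7.110e+02  4.210e+02  
[... 377 characters left out ...]
00e+01]]]
{'time_s': 0.1, 'joints': array([ 9.35583440e-01,  3.13415370e-01,  1.49837535e+00, -8.71090416e-06,
        1.33098127e+00, -2.23385511e-01]), 'dq': array([-0.0003288 , -0.00107901, -0.00212171, -0.00112492, -0.00010749,
        0.00061673]), 'tau': array([ 1.86994126e-03, -4.12904227e+01, -2.60143733e+01, -2.51873080e-04,
        3.01151282e-03, -4.83517465e-05]), 'eef_pos': array([210.06571782, 480.98158054, 303.37597705]), 'ee_rot': array([-2.41593612e-04,  2.04460580e-01,  9.78874621e-01, -5.37921469e-04]), 'force': array([-0.42529685, -1.01458649, -0.45423735]), 'wrist_torque': array([-0.02792637, -0.02690437,  0.03520532]), 'grip_force': 0.0, 'grip_width': 1.000752927104694}
```

View pics/top0.png

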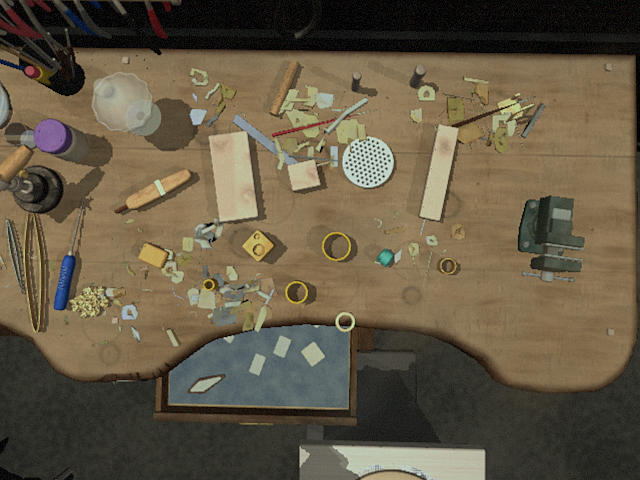

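View pics/scene0.png

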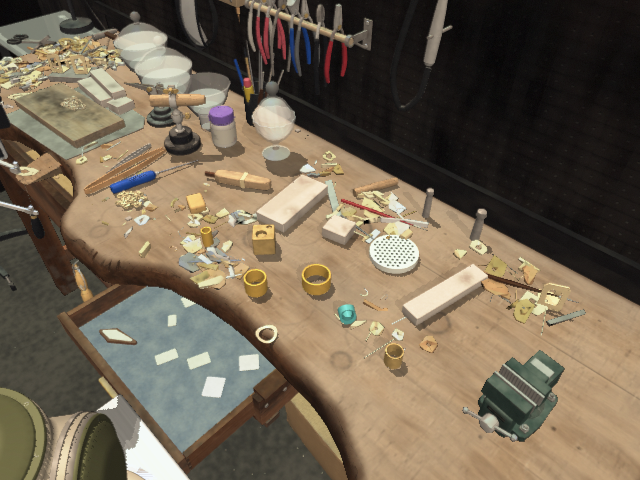

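The top view shows tube a at (337,247), b at (297,292), c at (448,267) and d at (209,285). The cube is at (258,246) and the wax ring at (385,258). The supports are the plate (368,162), wide brick (234,177), small brick (304,176) and long brick (438,172). I'll measure these from the depth data next.

```bash
python3 - <<'E'
from h import *
T={'a':((337,247),(316,280),26,50),'b':((297,292),(256,283),30,39),'c':((448,267),(394,356),28,28),'d':((209,285),(207,236),36,20),
'plate':((368,162),(394,253),13,90),'wide':((234,177),(293,203),23,160),'small':((304,176),(341,229),24,66),'long':((438,172),(446,293),20,168),'cube':((258,246),(264,240),40,56),'wax':((385,258),(346,315),29,30)}
C={n:dict(np.load(n+'0.npz')) for n in('top','scene')}
for k,(pt,ps,h,D) in T.items():
  for n,p in(('top',pt),('scene',ps)):
    P=cloud(C[n]); u,v=p
    # seed: ray with z=h
    c=C[n];f=240/np.tan(np.radians(float(c['vertical_fov']))/2);R,_=cv2.Rodrigues(c['rvec']);t=c['tvec'].ravel()
    o=-R.T@t;d=R.T@np.array([(u-c['cx'])/f,(v-c['cy'])/f,1]);s=o+d*(h-o[2])/d[2]
    m=(np.hypot(P[...,0]-s[0],P[...,1]-s[1])<D/2+14)&(abs(P[...,2]-h)<6)
    lab=cv2.connectedComponents(cv2.dilate(m.astype(np.uint8),np.ones((3,3))))[1]
    ids=np.bincount(lab[m]);
    if k not in 'abcd': m&=lab==ids[1:].argmax()+1
    q=P[m]
    xy=q[:,:2].astype(np.float32);r=cv2.minAreaRect(xy);cc,rad=cv2.minEnclosingCircle(xy)
    print(k,n,'ray',s.round(1)[:2],'n',len(q),'z',np.median(q[:,2]).round(1),'rect',np.round(r[0],1),np.round(r[1],1),round(r[2],1),'circ',np.round(cc,1),round(rad,1))
c=C['top']['color'][:,:,::-1]
cv2.imwrite('pics/cropd.png',cv2.resize(c[225:325,190:310],None,fx=6.6,fy=6,interpolation=cv2.INTER_CUBIC)[:600,:800])
cv2.imwrite('pics/cropc.png',cv2.resize(c[130:290,280:480],None,fx=3.75,fy=3.75,interpolation=cv2.INTER_CUBIC))
E
```

```text
a top ray [490.6 102.8] n 175 z 25.5 rect [492.4 104.5] [47.8 47.9] 0.8 circ [492.9 104.1] 24.8
a scene ray [482.1  93.6] n 236 z 24.5 rect [491.6 102.7] [49.5 49. ] 16.8 circ [491.8 102.7] 25.7
b top ray [413.2 168.9] n 142 z 29.2 rect [413.2 170.6] [37.  37.3] 1.5 circ [414. 170.] 19.4
b scene ray [405.3 157. ] n 187 z 28.6 rect [412.8 168.3] [39.4 36.8] 49.7 circ [412.4 168.8] 20.0
c top ray [460.7 -85.2] n 86 z 27.4 rect [463.2 -85.5] [25.4 27.8] 1.2 circ [463.5 -85.6] 14.0
c scene ray [454.5 -91.7] n 137 z 26.4 rect [462.2 -85.8] [27.5 26.4] 39.7 circ [462.4 -85.4] 14.3
d top ray [422.  317.2] n 67 z 35.2 rect [423.6 317.7] [19.5 18.6] 46.3 circ [423.5 317.7] 10.2
d scene ray [414.  301.2] n 50 z 34.2 rect [421.5 314.9] [16.  17.9] 52.2 circ [421.4 315. ] 9.4
plate top ray [640.   51.4] n 2183 z 12.9 rect [646.   55.7] [101.5  88.9] 37.0 circ [646.1  57.2] 51.8
plate scene ray [635.7  47. ] n 1488 z 12.5 rect [641.1  53.7] [97.6 88.6] 60.5 circ [642.5  54.6] 50.8
wide top ray [607.9 282.8] n 3436 z 22.8 rect [611.  284.4] [152.4  68.6] 9.1 circ [610.9 284.2] 82.1
wide scene ray 
[... 198 characters left out ...]
ene ray [607.1 150.6] n 486 z 23.3 rect [612.9 161.5] [48.8 51.1] 14.7 circ [612.1 161.1] 32.3
long top ray [623.4 -68.6] n 2099 z 19.6 rect [630.3 -72.7] [ 73.4 179.3] 64.2 circ [628.9 -75.6] 89.7
long scene ray [615.6 -75.5] n 1790 z 19.3 rect [626.  -73.5] [ 73.4 173.1] 64.8 circ [624.6 -77.3] 87.1
cube top ray [489.3 235.7] n 503 z 39.3 rect [490.9 236.2] [40. 40.] 48.5 circ [491.1 235.9] 26.9
cube scene ray [476.3 216.9] n 326 z 39.2 rect [489.3 234.5] [40.3 39.6] 48.0 circ [488.6 233.4] 26.1
wax top ray [473.6  21.3] n 87 z 27.1 rect [474.6  18.9] [13.3 23.4] 52.5 circ [475.2  18.8] 12.3
wax scene ray [460.7   7.3] n 84 z 26.6 rect [474.2  18.2] [13.3 19.7] 52.7 circ [474.3  18.2] 11.3
```

View pics/cropd.png

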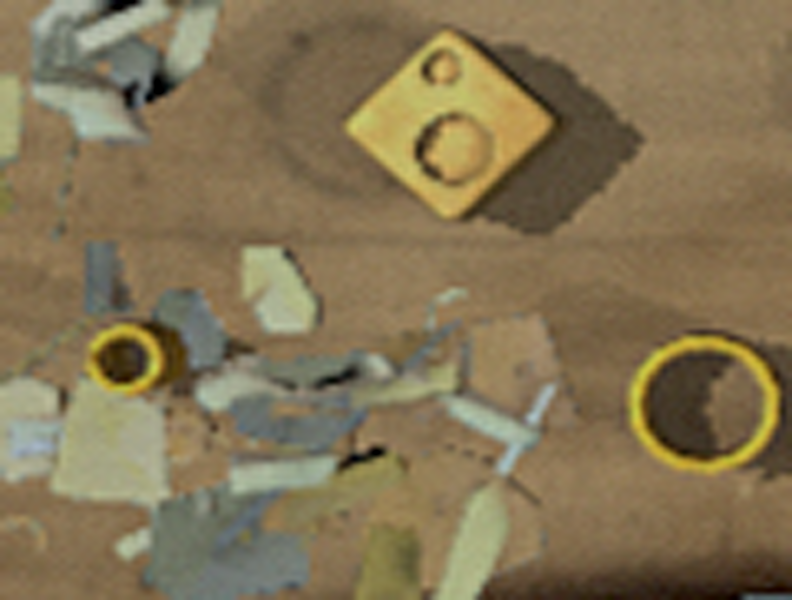

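View pics/cropc.png

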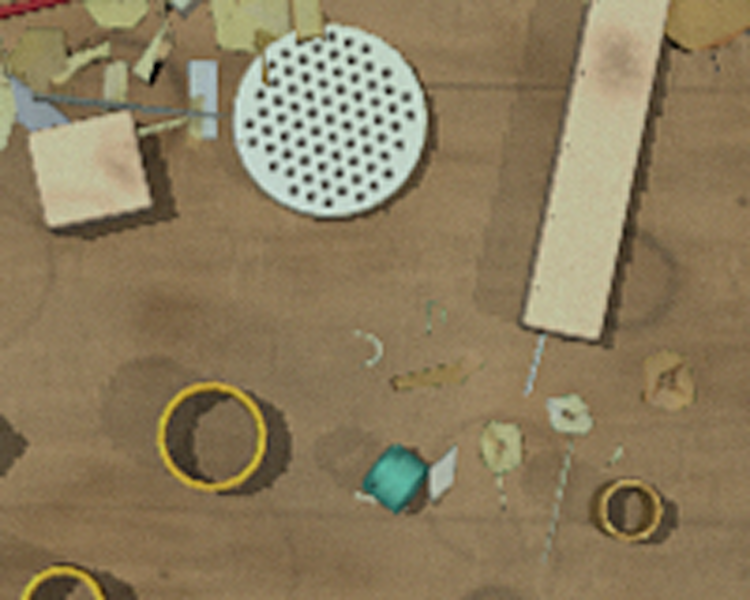

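The crops show tubes a, b and c standing clear, with d among flat scraps. The white ring at the bench edge is not one of ours. I'll turn the jaws onto world y and go above tube a, then refine the plate and long brick with template fits.

Emit:
step_arm(plan=[{"offset":[-2,-1,1],"rot":[0,0,-2],"gripper":8.5},{"offset":[-5,-3,2],"rot":[0,0,-4],"gripper":8.5},{"offset":[-9,-5,3],"rot":[0,0,-6],"gripper":8.5},{"offset":[-13,-7.4,4],"rot":[0,0,-8],"gripper":8.5},{"offset":[-17,-9.7,5],"rot":[0,0,-10],"gripper":8.5},{"offset":[-21,-12,6],"rot":[0,0,-13],"gripper":8.5},{"offset":[-25,-14.2,7],"rot":[0,0,-15],"gripper":8.5},{"offset":[-29,-16.5,8],"rot":[0,0,-17],"gripper":8},{"offset":[-33,-18.8,9],"rot":[0,0,-19],"gripper":7.5},{"offset":[-37,-21,10],"rot":[0,0,-21],"gripper":7},{"offset":[-40,-22.7,11],"rot":[0,0,-23],"gripper":6.5},{"offset":[-41,-23.3,12],"rot":[0,0,-23.6],"gripper":6.5}])

```text
time_s: 1.3
eef_pos: [494.0, 101.0, 183.1]
ee_rot: [0.0, 0.001, 1.0, -0.0]
force: [-0.8, 0.2, -1.1]
grip_width: 0.762
grip_force: 0.0
```

```bash
cat >> h.py <<'E'
def pos(tx=None,ty=None,tz=None):
    s=sense(); p=s['eef_pos']; print('t',round(s['time_s'],2),'tcp',p.round(1),'q',s['ee_rot'].round(3),'F',s['force'].round(1),'w',round(s['grip_width']*85.4,1),'gf',round(s['grip_force'],1))
    if tx is not None:
        import scipy.spatial.transform as st
        q=s['ee_rot'];R=st.Rotation.from_quat([q[1],q[2],q[3],q[0]])
        print('offset cm',(R.inv().apply(np.array([tx,ty,tz])-p)/10).round(2))
E
python3 - <<'E'
from h import *
from scipy.optimize import minimize
C={n:dict(np.load(n+'0.npz')) for n in('top','scene')}
for n in C:
    P=cloud(C[n]);hsv=cv2.cvtColor(C[n]['color'],cv2.COLOR_RGB2HSV)
    def near(c,r,h,s): return (np.hypot(P[...,0]-c[0],P[...,1]-c[1])<r)&(abs(P[...,2]-h)<4)
    m=near((642,54),60,13,0); q=P[m][:,:2]
    # cost: soft fraction outside shape minus inside
    best=max(((np.tanh((45-np.hypot(*(q-[x,y]).T))/1.5)).sum(),x,y) for x in np.arange(634,652,.5) for y in np.arange(46,64,.5));print(n,'plate',best,len(q))
    q=P[near((626,-74),95,20,0)][:,:2]
    def cost(p):
        a=p[2];d=q-p[:2];X=d[:,0]*np.cos(a)+d[:,1]*np.sin(a);Y=-d[:,0]*np.sin(a)+d[:,1]*np.cos(a)
        return -(np.tanh(np.minimum(82.5-abs(X),18-abs(Y))/1.5)).sum()
    b=min((minimize(cost,[626+dx,-74,a],method='Nelder-Mead') for a in np.radians([-20,-10,0,10,20]) for dx in(-6,0,6)),key=lambda r:r.fun);print(n,'long',b.x,b.fun,len(q))
cap('scene','s1.png')
pos(492,103.6,110)
E
```

```text
top plate (np.float64(1824.7295916629128), np.float64(641.5), np.float64(52.0)) 2124
top long [ 6.24216509e+02 -7.03488408e+01 -1.95804769e-01] -1801.3118521288138 1999
scene plate (np.float64(1264.918735582155), np.float64(639.0), np.float64(50.5)) 1456
scene long [ 6.22106257e+02 -7.21966005e+01 -1.95112551e-01] -1539.5900395280946 1682
t 1.35 tcp [493.4 101.1 181.6] q [-0.001  0.001  1.    -0.   ] F [-0.8 -1.2 -2. ] w 64.9 gf 0.0
offset cm [0.12 0.25 7.16]
```

View pics/s1.png

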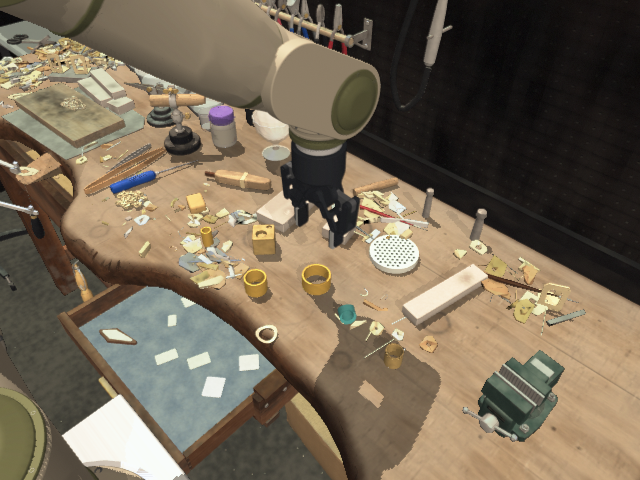

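The arm stands above tube a with the jaws along y. I'll descend and check how far down the fingertips reach.

Emit:
step_arm(plan=[{"offset":[0,0,2],"rot":[0,0,0],"gripper":6.5},{"offset":[0,0,4],"rot":[0,0,0],"gripper":6.5},{"offset":[0,0,6],"rot":[0,0,0],"gripper":6.5},{"offset":[0,0,7],"rot":[0,0,0],"gripper":6.5},{"offset":[0,0,7],"rot":[0,0,0],"gripper":6.5},{"offset":[0,0,7],"rot":[0,0,0],"gripper":6.5},{"offset":[0,0,7],"rot":[0,0,0],"gripper":6.5}])

```text
time_s: 2.05
eef_pos: [493.0, 103.7, 114.9]
ee_rot: [0.001, -0.0, 1.0, -0.0]
force: [0.4, -0.8, -0.4]
grip_width: 0.762
grip_force: 0.0
```

```bash
python3 - <<'E'
from h import *
pos()
c=cap('scene');P=cloud(c);pos(492,103.6,78)
for lo,hi in((40,100),(108,170)):
    m=(P[...,0]>470)&(P[...,0]<515)&(P[...,1]>lo)&(P[...,1]<hi)&(P[...,2]>12)&(P[...,2]<110)
    q=P[m];q=q[(abs(q[:,1]-103)>29)];print(len(q),np.percentile(q[:,2],[0,1,3,5,10,20]).round(1),q[:,:2].mean(0).round(1),q[:,:2].min(0).round(),q[:,:2].max(0).round())
cv2.imwrite('pics/s2.png',cv2.resize(c['color'][190:340,220:420,::-1],None,fx=4,fy=4))
E
```

```text
t 2.05 tcp [493.  103.7 114.9] q [ 0.001 -0.     1.    -0.   ] F [ 0.4 -0.8 -0.4] w 65.1 gf 0.0
t 2.1 tcp [492.9 103.6 114.8] q [ 0.001 -0.     1.    -0.   ] F [-0.7  0.4  0.1] w 65.2 gf 0.0
offset cm [ 0.1  -0.    3.68]
369 [48.  52.2 54.5 56.5 60.5 67.3] [487.   59.1] [479.  40.] [505.  74.]
408 [47.9 49.4 51.4 54.3 57.1 64.6] [489.7 144.7] [479. 133.] [504. 169.]
```

View pics/s2.png

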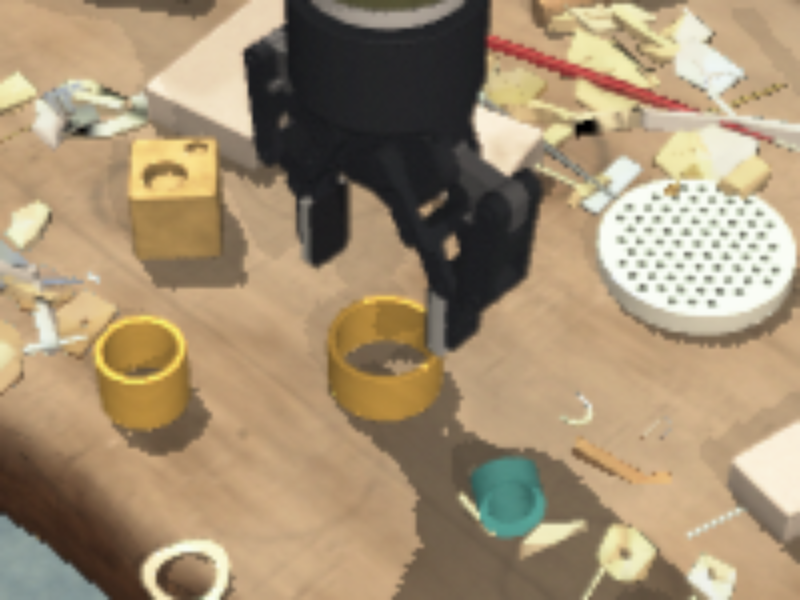

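Clear view: the left finger is at crop (325,250), the right one at (455,340), and tube a lies between them at (385,355). The tips stand about 67 mm ahead of the TCP at this opening, as expected. I'll grasp now.

Emit:
step_arm(plan=[{"offset":[0.1,0,1.5],"rot":[0,0,0],"gripper":6.5},{"offset":[0.1,0,3],"rot":[0,0,0],"gripper":6.5},{"offset":[0.1,0,3.8],"rot":[0,0,0],"gripper":6.5},{"offset":[0.1,0,3.8],"rot":[0,0,0],"gripper":6.5},{"offset":[0.1,0,3.8],"rot":[0,0,0],"gripper":5.5},{"offset":[0.1,0,3.8],"rot":[0,0,0],"gripper":4.5},{"offset":[0.1,0,3.8],"rot":[0,0,0],"gripper":4.5},{"offset":[0.1,0,3.8],"rot":[0,0,0],"gripper":4.5},{"offset":[0.1,0,3.8],"rot":[0,0,0],"gripper":4.5},{"offset":[0.1,0,3.8],"rot":[0,0,0],"gripper":4.5}], squeeze=30)

```text
time_s: 3.1
eef_pos: [492.0, 103.5, 76.9]
ee_rot: [0.001, -0.0, 1.0, -0.0]
force: [-2.3, -0.5, 6.3]
grip_width: 0.574
grip_force: 31.2
```

Emit:
step_arm(plan=[{"offset":[0,0,-1],"rot":[0,0,0],"gripper":4.5},{"offset":[0,0,-2.5],"rot":[0,0,0],"gripper":4.5},{"offset":[-1,-0.3,-4],"rot":[0,0,0],"gripper":4.5},{"offset":[-3,-1,-4.5],"rot":[0,0,0],"gripper":4.5},{"offset":[-5.5,-1.9,-4.5],"rot":[0,0,0],"gripper":4.5},{"offset":[-8,-2.8,-4.5],"rot":[0,0,0],"gripper":4.5},{"offset":[-10.5,-3.7,-4.5],"rot":[0,0,0],"gripper":4.5},{"offset":[-13,-4.6,-4.5],"rot":[0,0,0],"gripper":4.5},{"offset":[-14.4,-5.1,-4.5],"rot":[0,0,0],"gripper":4.5},{"offset":[-14.8,-5.2,-4],"rot":[0,0,0],"gripper":4.5},{"offset":[-14.8,-5.2,-3],"rot":[0,0,0],"gripper":4.5},{"offset":[-14.8,-5.2,-3],"rot":[0,0,0],"gripper":4.5}])

```text
time_s: 4.3
eef_pos: [638.2, 52.0, 104.1]
ee_rot: [-0.002, -0.0, 1.0, 0.0]
force: [-0.4, 0.1, -0.9]
grip_width: 0.572
grip_force: 31.4
```

```bash
python3 - <<'E'
from h import *
c=cap('scene');pos(640.3,51.3,90)
cv2.imwrite('pics/s3.png',cv2.resize(c['color'][160:310,300:500,::-1],None,fx=4,fy=4))
E
```

```text
t 4.35 tcp [638.5  52.  104.9] q [-0.001 -0.     1.     0.   ] F [-0.5  0.9 -0.1] w 49.0 gf 31.4
offset cm [-0.18 -0.07  1.49]
```

View pics/s3.png

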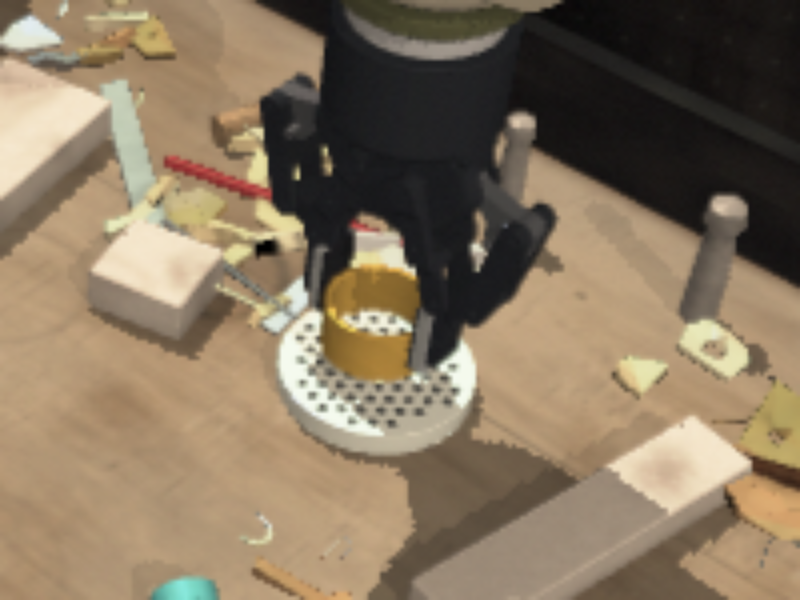

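Tube a is held above the plate. I'll lower it.

Emit:
step_arm(plan=[{"offset":[-0.1,0,0.5],"rot":[0,0,0],"gripper":4.5},{"offset":[-0.1,0,1],"rot":[0,0,0],"gripper":4.5},{"offset":[-0.1,0,1.3],"rot":[0,0,0],"gripper":4.5},{"offset":[-0.1,0,1.4],"rot":[0,0,0],"gripper":4.5},{"offset":[-0.1,0,1.4],"rot":[0,0,0],"gripper":4.5},{"offset":[-0.1,0,1.4],"rot":[0,0,0],"gripper":4.5}])

```text
time_s: 4.95
eef_pos: [640.7, 51.5, 92.1]
ee_rot: [0.0, -0.0, 1.0, -0.0]
force: [0.2, -0.4, -0.5]
grip_width: 0.57
grip_force: 31.4
```

Emit:
step_arm(plan=[{"offset":[0,0,0.1],"rot":[0,0,0],"gripper":4.5},{"offset":[0,0,0.2],"rot":[0,0,0],"gripper":4.5},{"offset":[0,0,0.2],"rot":[0,0,0],"gripper":4.5},{"offset":[0,0,0.2],"rot":[0,0,0],"gripper":4.5}])

```text
time_s: 5.35
eef_pos: [640.7, 51.5, 90.0]
ee_rot: [0.0, -0.0, 1.0, -0.0]
force: [0.3, -0.3, 1.3]
grip_width: 0.573
grip_force: 31.4
```

Emit:
step_arm(plan=[{"offset":[0,0,0],"rot":[0,0,0],"gripper":5.2},{"offset":[0,0,0],"rot":[0,0,0],"gripper":5.8},{"offset":[0,0,0],"rot":[0,0,0],"gripper":6.2},{"offset":[0,0,0],"rot":[0,0,0],"gripper":6.2},{"offset":[0,0,-1],"rot":[0,0,0],"gripper":6.2},{"offset":[0,0,-3],"rot":[0,0,0],"gripper":6.2},{"offset":[0,0,-5],"rot":[0,0,0],"gripper":6.2},{"offset":[2,1,-6],"rot":[0,0,0],"gripper":6.2},{"offset":[5.5,2.8,-6],"rot":[0,0,0],"gripper":6.2},{"offset":[9,4.6,-6],"rot":[0,0,0],"gripper":5.5},{"offset":[12.5,6.5,-6],"rot":[0,0,0],"gripper":5.5},{"offset":[16,8.3,-6],"rot":[0,0,0],"gripper":5.5}])

```text
time_s: 6.55
eef_pos: [479.3, 135.1, 150.7]
ee_rot: [0.001, 0.0, 1.0, 0.0]
force: [0.0, -0.1, 0.5]
grip_width: 0.638
grip_force: 0.0
```

```bash
cat > chk.py <<'E'
from h import *
import sys
def chk(x,y,h,r,n='top'):
    P=cloud(cap(n)); m=(np.hypot(P[...,0]-x,P[...,1]-y)<r+15)&(abs(P[...,2]-h)<5); q=P[m][:,:2].astype(np.float32)
    k=cv2.minAreaRect(q); print(n,len(q),'rect',np.round(k[0],1),np.round(k[1],1),'z',np.median(P[m][:,2]).round(1))
E
python3 - <<'E'
from chk import *
chk(640,51,39,25);chk(640,51,39,25,'scene');pos(413.1,169.5,120)
E
```

```text
top 202 rect [641.5  52.5] [48.4 49.4] z 38.4
scene 196 rect [640.1  51. ] [50.3 49.3] z 37.5
t 6.65 tcp [477.2 136.3 150.5] q [-0.001 -0.001  1.     0.   ] F [0.2 1.  1.2] w 55.0 gf 0.0
offset cm [6.4  3.34 3.06]
```

Tube a stands centred on the plate to within 1 mm. Next is tube b.

Emit:
step_arm(plan=[{"offset":[3,1.6,0],"rot":[0,0,0],"gripper":5.7},{"offset":[5.5,2.9,1],"rot":[0,0,0],"gripper":5.7},{"offset":[6.75,3.5,2.5],"rot":[0,0,0],"gripper":5.7},{"offset":[6.75,3.5,3],"rot":[0,0,0],"gripper":5.7},{"offset":[6.75,3.5,3],"rot":[0,0,0],"gripper":5.7},{"offset":[6.75,3.5,4],"rot":[0,0,0],"gripper":5.7},{"offset":[6.75,3.5,5.5],"rot":[0,0,0],"gripper":5.7},{"offset":[6.75,3.5,7],"rot":[0,0,0],"gripper":5.7},{"offset":[6.75,3.5,7],"rot":[0,0,0],"gripper":5.7},{"offset":[6.75,3.5,7],"rot":[0,0,0],"gripper":5.7}])

```text
time_s: 7.65
eef_pos: [413.7, 169.2, 80.1]
ee_rot: [0.0, 0.0, 1.0, 0.0]
force: [0.3, -0.3, -0.8]
grip_width: 0.665
grip_force: 0.0
```

Emit:
step_arm(plan=[{"offset":[0,0,0],"rot":[0,0,0],"gripper":4.8},{"offset":[0,0,0],"rot":[0,0,0],"gripper":4.2},{"offset":[0,0,0],"rot":[0,0,0],"gripper":3.4},{"offset":[0,0,0],"rot":[0,0,0],"gripper":3.4},{"offset":[0,0,0],"rot":[0,0,0],"gripper":3.4},{"offset":[0,0,0],"rot":[0,0,0],"gripper":3.4}], squeeze=30)

```text
time_s: 8.25
eef_pos: [413.5, 169.5, 80.7]
ee_rot: [0.001, -0.0, 1.0, 0.0]
force: [-1.8, -0.9, 5.8]
grip_width: 0.441
grip_force: 29.5
```

Emit:
step_arm(plan=[{"offset":[0,0,-1],"rot":[0,0,0],"gripper":3.4},{"offset":[0,0,-3],"rot":[0,0,0],"gripper":3.4},{"offset":[0,0,-5],"rot":[0,0,0],"gripper":3.4},{"offset":[-1,0.6,-6.5],"rot":[0,0,0],"gripper":3.4},{"offset":[-3.4,2,-7],"rot":[0,0,0],"gripper":3.4},{"offset":[-6.2,3.6,-7],"rot":[0,0,0],"gripper":3.4},{"offset":[-9,5.2,-7],"rot":[0,0,0],"gripper":3.4},{"offset":[-11.8,6.8,-7],"rot":[0,0,0],"gripper":3.4},{"offset":[-14.6,8.4,-7],"rot":[0,0,0],"gripper":3.4},{"offset":[-17.4,10.1,-7],"rot":[0,0,0],"gripper":3.4},{"offset":[-19.2,11.1,-7],"rot":[0,0,0],"gripper":3.4},{"offset":[-19.7,11.4,-6.5],"rot":[0,0,0],"gripper":3.4}])

```text
time_s: 9.45
eef_pos: [611.3, 284.2, 145.7]
ee_rot: [0.001, -0.0, 1.0, 0.0]
force: [-0.8, -0.1, -1.5]
grip_width: 0.441
grip_force: 30.5
```

Emit:
step_arm(plan=[{"offset":[0,0,1],"rot":[0,0,0],"gripper":3.4},{"offset":[0,0,2],"rot":[0,0,0],"gripper":3.4},{"offset":[0,0,3],"rot":[0,0,0],"gripper":3.4},{"offset":[0,0,3.5],"rot":[0,0,0],"gripper":3.4},{"offset":[0,0,3.8],"rot":[0,0,0],"gripper":3.4},{"offset":[0,0,3.9],"rot":[0,0,0],"gripper":3.4},{"offset":[0,0,3.9],"rot":[0,0,0],"gripper":3.4},{"offset":[0,0,3.9],"rot":[0,0,0],"gripper":3.4}])

```text
time_s: 10.25
eef_pos: [610.2, 283.6, 106.3]
ee_rot: [0.0, -0.0, 1.0, 0.0]
force: [-0.0, 0.4, -0.9]
grip_width: 0.438
grip_force: 30.4
```

Emit:
step_arm(plan=[{"offset":[0,0,0.1],"rot":[0,0,0],"gripper":3.4},{"offset":[0,0,0.25],"rot":[0,0,0],"gripper":3.4},{"offset":[0,0,0.25],"rot":[0,0,0],"gripper":3.4},{"offset":[0,0,0.25],"rot":[0,0,0],"gripper":3.4}])

```text
time_s: 10.65
eef_pos: [610.2, 283.6, 103.8]
ee_rot: [0.0, -0.0, 1.0, 0.0]
force: [-0.8, -0.0, 2.5]
grip_width: 0.44
grip_force: 30.7
```

Emit:
step_arm(plan=[{"offset":[0,0,0],"rot":[0,0,0],"gripper":4.1},{"offset":[0,0,0],"rot":[0,0,0],"gripper":4.7},{"offset":[0,0,0],"rot":[0,0,0],"gripper":5.2},{"offset":[0,0,0],"rot":[0,0,0],"gripper":5.2},{"offset":[0,0,-1],"rot":[0,0,0],"gripper":5.2},{"offset":[0,0,-3],"rot":[0,0,0],"gripper":5.2},{"offset":[0,0,-5],"rot":[0,0,0],"gripper":5.2},{"offset":[0.7,-1.8,-6],"rot":[0,0,0],"gripper":5.2},{"offset":[2,-5,-6],"rot":[0,0,0],"gripper":5.2},{"offset":[3.6,-9,-6],"rot":[0,0,0],"gripper":5},{"offset":[5.2,-13,-6],"rot":[0,0,0],"gripper":4.6},{"offset":[6.8,-17,-6],"rot":[0,0,0],"gripper":4.6}])

```text
time_s: 11.85
eef_pos: [541.4, 112.2, 164.3]
ee_rot: [0.001, -0.0, 1.0, -0.0]
force: [0.7, -0.9, 0.9]
grip_width: 0.538
grip_force: 0.0
```

```bash
python3 - <<'E'
from chk import *
chk(610,283.5,53,20);chk(610,283.5,53,20,'scene')
chk(462.8,-85.6,27,10);chk(462.8,-85.6,27,10,'scene');pos(462.8,-85.6,79)
E
```

```text
top 160 rect [610.  284.2] [37.8 37.5] z 52.5
scene 119 rect [609.6 283. ] [41.6 37.2] z 51.3
top 84 rect [463.2 -85.6] [25.3 27.9] z 27.2
scene 142 rect [462.2 -85.8] [28.1 26.5] z 26.6
t 12.05 tcp [542.4 113.  164.4] q [0.001 0.001 1.    0.   ] F [ 0.5  0.1 -0. ] w 45.9 gf 0.0
offset cm [  7.94 -19.87   8.52]
```

Tube b stands centred on the wide brick. Next is tube c.

Emit:
step_arm(plan=[{"offset":[1.6,-4,0],"rot":[0,0,0],"gripper":4.6},{"offset":[3.2,-8,0],"rot":[0,0,0],"gripper":4.6},{"offset":[4.8,-12,0],"rot":[0,0,0],"gripper":4.6},{"offset":[6.4,-16,1],"rot":[0,0,0],"gripper":4.6},{"offset":[7.6,-19,2.5],"rot":[0,0,0],"gripper":4.6},{"offset":[7.9,-19.9,4],"rot":[0,0,0],"gripper":4.6},{"offset":[7.9,-19.9,4.5],"rot":[0,0,0],"gripper":4.6},{"offset":[7.9,-19.9,4.5],"rot":[0,0,0],"gripper":4.6},{"offset":[7.9,-19.9,6],"rot":[0,0,0],"gripper":4.6},{"offset":[7.9,-19.9,7.5],"rot":[0,0,0],"gripper":4.6},{"offset":[7.9,-19.9,8.4],"rot":[0,0,0],"gripper":4.6},{"offset":[7.9,-19.9,8.4],"rot":[0,0,0],"gripper":4.6}])

```text
time_s: 13.25
eef_pos: [463.3, -84.7, 79.0]
ee_rot: [-0.0, -0.001, 1.0, 0.0]
force: [0.2, 0.1, -0.3]
grip_width: 0.543
grip_force: 0.0
```

Emit:
step_arm(plan=[{"offset":[0,0,0],"rot":[0,0,0],"gripper":4.6},{"offset":[0,0,0],"rot":[0,0,0],"gripper":3.8},{"offset":[0,0,0],"rot":[0,0,0],"gripper":3.1},{"offset":[0,0,0],"rot":[0,0,0],"gripper":2.3},{"offset":[0,0,0],"rot":[0,0,0],"gripper":2.3},{"offset":[0,0,0],"rot":[0,0,0],"gripper":2.3},{"offset":[0,0,0],"rot":[0,0,0],"gripper":2.3}], squeeze=30)

```text
time_s: 13.95
eef_pos: [463.4, -85.6, 79.9]
ee_rot: [0.0, 0.0, 1.0, -0.0]
force: [0.2, 1.1, 6.3]
grip_width: 0.305
grip_force: 29.8
```

Emit:
step_arm(plan=[{"offset":[0,0,-1],"rot":[0,0,0],"gripper":2.3},{"offset":[0,0,-3],"rot":[0,0,0],"gripper":2.3},{"offset":[0,0,-5.5],"rot":[0,0,0],"gripper":2.3},{"offset":[-1.2,2,-7],"rot":[0,0,0],"gripper":2.3},{"offset":[-3,5,-7.5],"rot":[0,0,0],"gripper":2.3},{"offset":[-4.9,8,-7.5],"rot":[0,0,0],"gripper":2.3},{"offset":[-6.7,11,-7.5],"rot":[0,0,0],"gripper":2.3},{"offset":[-8.5,14,-7.5],"rot":[0,0,0],"gripper":2.3},{"offset":[-10.4,17,-7.5],"rot":[0,0,0],"gripper":2.3},{"offset":[-12.2,20,-7.5],"rot":[0,0,0],"gripper":2.3},{"offset":[-14,23,-7.5],"rot":[0,0,0],"gripper":2.3},{"offset":[-15.1,24.8,-7.5],"rot":[0,0,0],"gripper":2.3}])

```text
time_s: 15.15
eef_pos: [614.7, 164.6, 154.9]
ee_rot: [0.0, -0.001, 1.0, 0.0]
force: [0.2, -0.6, -0.0]
grip_width: 0.301
grip_force: 29.8
```

Emit:
step_arm(plan=[{"offset":[0,0,0],"rot":[0,0,0],"gripper":2.3},{"offset":[0,0,1],"rot":[0,0,0],"gripper":2.3},{"offset":[0,0,2],"rot":[0,0,0],"gripper":2.3},{"offset":[0,0,3],"rot":[0,0,0],"gripper":2.3},{"offset":[0,0,4],"rot":[0,0,0],"gripper":2.3},{"offset":[0,0,4.5],"rot":[0,0,0],"gripper":2.3},{"offset":[0,0,4.8],"rot":[0,0,0],"gripper":2.3},{"offset":[0,0,4.8],"rot":[0,0,0],"gripper":2.3},{"offset":[0,0,4.8],"rot":[0,0,0],"gripper":2.3}])

```text
time_s: 16.05
eef_pos: [614.3, 162.5, 106.7]
ee_rot: [0.0, -0.0, 1.0, 0.0]
force: [0.9, -0.3, -0.2]
grip_width: 0.303
grip_force: 29.8
```

```bash
python3 - <<'E'
from h import *
c=cap('scene');pos(613.8,162.1,103.9)
cv2.imwrite('pics/s4.png',cv2.resize(c['color'][130:310,240:460,::-1],None,fx=3.3,fy=3.3))
E
```

```text
t 16.1 tcp [614.3 162.5 106.8] q [ 0. -0.  1.  0.] F [-0.6  0.2 -0.3] w 25.9 gf 29.8
offset cm [ 0.05 -0.04  0.29]
```

View pics/s4.png

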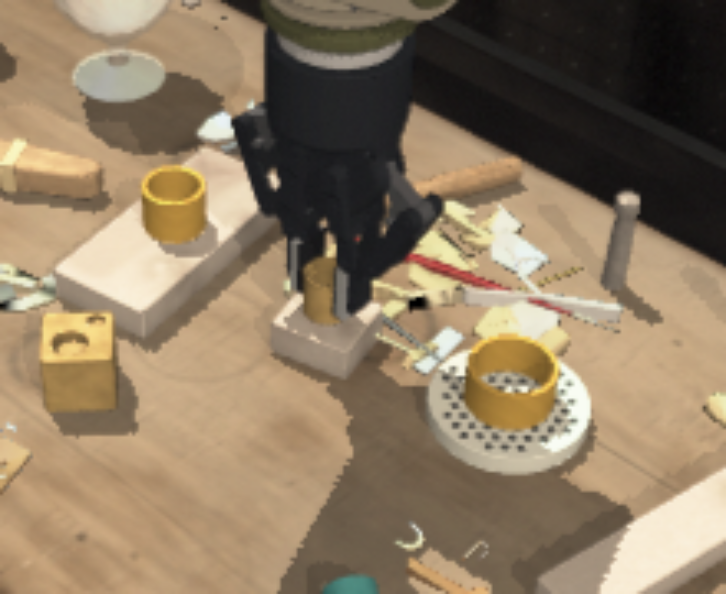

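Tube c hovers over the small brick at crop (322,290). Tube a stands on the plate at (512,385) and b on the wide brick at (173,205). I'll lower the last 3 mm, then release.

Emit:
step_arm(plan=[{"offset":[0,0,0.15],"rot":[0,0,0],"gripper":2.3},{"offset":[0,0,0.28],"rot":[0,0,0],"gripper":2.3},{"offset":[0,0,0.28],"rot":[0,0,0],"gripper":2.3},{"offset":[0,0,0.28],"rot":[0,0,0],"gripper":2.3}])

```text
time_s: 16.5
eef_pos: [614.3, 162.5, 104.0]
ee_rot: [0.0, -0.0, 1.0, 0.0]
force: [0.6, -0.9, 3.8]
grip_width: 0.306
grip_force: 30.1
```

Emit:
step_arm(plan=[{"offset":[0,0,0],"rot":[0,0,0],"gripper":3},{"offset":[0,0,0],"rot":[0,0,0],"gripper":3.6},{"offset":[0,0,0],"rot":[0,0,0],"gripper":4.1},{"offset":[0,0,0],"rot":[0,0,0],"gripper":4.1},{"offset":[0,0,-1],"rot":[0,0,0],"gripper":4.1},{"offset":[0,0,-3],"rot":[0,0,0],"gripper":4.1},{"offset":[0,0,-5],"rot":[0,0,0],"gripper":4.1},{"offset":[1.5,1.2,-6],"rot":[0,0,0],"gripper":4.1},{"offset":[4,3.2,-6],"rot":[0,0,0],"gripper":4.1},{"offset":[7,5.6,-6],"rot":[0,0,0],"gripper":4},{"offset":[10,8,-6],"rot":[0,0,0],"gripper":4},{"offset":[13,10.4,-6],"rot":[0,0,0],"gripper":4}])

```text
time_s: 17.7
eef_pos: [483.0, 267.2, 164.4]
ee_rot: [0.0, 0.0, 1.0, 0.0]
force: [0.3, 0.5, 0.1]
grip_width: 0.465
grip_force: 0.0
```

```bash
python3 - <<'E'
from chk import *
chk(614,162,52,12);chk(614,162,52,12,'scene')
chk(422.5,316.4,36,4);chk(422.5,316.4,36,4,'scene');pos(422.5,316.4,85)
E
```

```text
top 75 rect [614.4 163.2] [26.5 25.4] z 51.5
scene 89 rect [612.7 162.1] [28.1 26. ] z 50.4
top 49 rect [421.8 317.1] [15.5 19. ] z 35.2
scene 62 rect [421.9 316.7] [18.2 18. ] z 34.4
t 17.9 tcp [484.2 266.8 164.5] q [ 0.001 -0.001  1.     0.   ] F [0.7 0.2 0.4] w 40.0 gf 0.0
offset cm [6.17 4.96 7.94]
```

Tube c stands centred on the small brick. Last is tube d.

Emit:
step_arm(plan=[{"offset":[2.5,2,0],"rot":[0,0,0],"gripper":4},{"offset":[5,4.1,0.5],"rot":[0,0,0],"gripper":4},{"offset":[6.15,5,1.5],"rot":[0,0,0],"gripper":4},{"offset":[6.15,5,3],"rot":[0,0,0],"gripper":4},{"offset":[6.15,5,3],"rot":[0,0,0],"gripper":4},{"offset":[6.15,5,3],"rot":[0,0,0],"gripper":4},{"offset":[6.15,5,4.5],"rot":[0,0,0],"gripper":4},{"offset":[6.15,5,6],"rot":[0,0,0],"gripper":4},{"offset":[6.15,5,7.2],"rot":[0,0,0],"gripper":4},{"offset":[6.15,5,7.8],"rot":[0,0,0],"gripper":4},{"offset":[6.15,5,7.8],"rot":[0,0,0],"gripper":4},{"offset":[6.15,5,7.8],"rot":[0,0,0],"gripper":4}])

```text
time_s: 19.1
eef_pos: [423.0, 316.5, 86.1]
ee_rot: [0.0, 0.0, 1.0, 0.0]
force: [-0.9, -0.2, 0.0]
grip_width: 0.467
grip_force: 0.0
```

Emit:
step_arm(plan=[{"offset":[0,0,0],"rot":[0,0,0],"gripper":3.4},{"offset":[0,0,0],"rot":[0,0,0],"gripper":2.7},{"offset":[0,0,0],"rot":[0,0,0],"gripper":2.2},{"offset":[0,0,0],"rot":[0,0,0],"gripper":1.5},{"offset":[0,0,0],"rot":[0,0,0],"gripper":1.5},{"offset":[0,0,0],"rot":[0,0,0],"gripper":1.5},{"offset":[0,0,0],"rot":[0,0,0],"gripper":1.5}], squeeze=30)

```text
time_s: 19.8
eef_pos: [422.7, 316.6, 86.0]
ee_rot: [0.0, -0.0, 1.0, 0.0]
force: [-1.9, -0.6, 6.0]
grip_width: 0.227
grip_force: 29.4
```

Emit:
step_arm(plan=[{"offset":[0,0,-1],"rot":[0,0,0],"gripper":1.5},{"offset":[0,0,-3],"rot":[0,0,0],"gripper":1.5},{"offset":[0,0,-5],"rot":[0,0,0],"gripper":1.5},{"offset":[-0.5,-1,-7],"rot":[0,0,0],"gripper":1.5},{"offset":[-1.6,-3,-8],"rot":[0,0,0],"gripper":1.5},{"offset":[-3.1,-6,-8],"rot":[0,0,0],"gripper":1.5},{"offset":[-4.7,-9,-8],"rot":[0,0,0],"gripper":1.5},{"offset":[-6.2,-12,-8],"rot":[0,0,0],"gripper":1.5},{"offset":[-7.8,-15,-8],"rot":[0,0,0],"gripper":1.5},{"offset":[-9.3,-18,-8],"rot":[0,0,0],"gripper":1.5},{"offset":[-10.9,-21,-8],"rot":[0,0,0],"gripper":1.5},{"offset":[-12.4,-24,-8],"rot":[0,0,0],"gripper":1.5}])

```text
time_s: 21.0
eef_pos: [547.1, 75.2, 166.0]
ee_rot: [0.0, 0.0, 1.0, 0.0]
force: [1.0, 0.5, -0.3]
grip_width: 0.223
grip_force: 29.5
```

Emit:
step_arm(plan=[{"offset":[-1.5,-3,0],"rot":[0,0,0],"gripper":1.5},{"offset":[-3.1,-6,0],"rot":[0,0,0],"gripper":1.5},{"offset":[-4.7,-9,0],"rot":[0,0,0],"gripper":1.5},{"offset":[-6.2,-12,0],"rot":[0,0,0],"gripper":1.5},{"offset":[-7.2,-14,0],"rot":[0,0,0],"gripper":1.5},{"offset":[-7.65,-14.8,0.5],"rot":[0,0,0],"gripper":1.5},{"offset":[-7.65,-14.8,1.5],"rot":[0,0,0],"gripper":1.5},{"offset":[-7.65,-14.8,3],"rot":[0,0,0],"gripper":1.5},{"offset":[-7.65,-14.8,4.5],"rot":[0,0,0],"gripper":1.5},{"offset":[-7.65,-14.8,5.3],"rot":[0,0,0],"gripper":1.5},{"offset":[-7.65,-14.8,5.6],"rot":[0,0,0],"gripper":1.5},{"offset":[-7.65,-14.8,5.6],"rot":[0,0,0],"gripper":1.5}])

```text
time_s: 22.2
eef_pos: [623.0, -71.2, 109.2]
ee_rot: [-0.0, -0.0, 1.0, 0.0]
force: [1.0, 0.3, -1.2]
grip_width: 0.224
grip_force: 29.5
```

```bash
python3 - <<'E'
from h import *
c=cap('scene');pos(623.2,-71.3,106)
E
```

```text
t 22.25 tcp [623.3 -71.3 109.8] q [ 0. -0.  1. -0.] F [-0.1  0.2 -0.4] w 19.1 gf 29.5
offset cm [0.01 0.   0.38]
```

Emit:
step_arm(plan=[{"offset":[0,0,0.15],"rot":[0,0,0],"gripper":1.5},{"offset":[0,0,0.3],"rot":[0,0,0],"gripper":1.5},{"offset":[0,0,0.37],"rot":[0,0,0],"gripper":1.5},{"offset":[0,0,0.37],"rot":[0,0,0],"gripper":1.5},{"offset":[0,0,0.37],"rot":[0,0,0],"gripper":1.5}])

```text
time_s: 22.75
eef_pos: [623.2, -71.6, 106.0]
ee_rot: [0.0, -0.0, 1.0, -0.0]
force: [0.6, -0.0, 0.5]
grip_width: 0.226
grip_force: 29.5
```

Emit:
step_arm(plan=[{"offset":[0,0,0.03],"rot":[0,0,0],"gripper":1.5},{"offset":[0,0,0.03],"rot":[0,0,0],"gripper":2},{"offset":[0,0,0.03],"rot":[0,0,0],"gripper":2.6},{"offset":[0,0,0.03],"rot":[0,0,0],"gripper":3.2},{"offset":[0,0,0.03],"rot":[0,0,0],"gripper":3.6},{"offset":[0,0,-1],"rot":[0,0,0],"gripper":3.6},{"offset":[0,0,-3],"rot":[0,0,0],"gripper":3.6},{"offset":[0,0,-6],"rot":[0,0,0],"gripper":3.6},{"offset":[2,0,-9],"rot":[0,0,0],"gripper":3.6},{"offset":[5,0,-11],"rot":[0,0,0],"gripper":3.6},{"offset":[9,0,-12],"rot":[0,0,0],"gripper":3.6},{"offset":[12,0,-12],"rot":[0,0,0],"gripper":3.6}])

```text
time_s: 23.95
eef_pos: [501.8, -71.4, 228.0]
ee_rot: [0.001, -0.0, 1.0, -0.001]
force: [-0.6, 0.2, 0.2]
grip_width: 0.422
grip_force: 0.0
```

Emit:
step_arm(plan=[{"offset":[4,0,0],"rot":[0,0,0],"gripper":3.6},{"offset":[8,0,0],"rot":[0,0,0],"gripper":3.6},{"offset":[10,0,0],"rot":[0,0,0],"gripper":3.6},{"offset":[10,0,0],"rot":[0,0,0],"gripper":3.6},{"offset":[10,0,0],"rot":[0,0,0],"gripper":3.6}])

```text
time_s: 24.45
eef_pos: [403.6, -71.7, 226.7]
ee_rot: [0.001, 0.0, 1.0, -0.0]
force: [0.1, -0.6, 0.0]
grip_width: 0.418
grip_force: 0.0
```

```bash
python3 - <<'E'
from chk import *
for x,y,h,r in((640.3,51.3,39,25),(610,283.5,53,20),(613.8,162.1,52,14),(623.2,-71.3,56,10),(490,235.3,40,28)):
    for n in('top','scene'): chk(x,y,h,r,n)
cap('scene','s5.png');pos()
E
```

```text
top 198 rect [641.8  52. ] [48.2 49.8] z 38.3
scene 0 rect [0. 0.] [0. 0.] z nan
top 157 rect [609.9 284.1] [37.8 37.6] z 52.3
scene 53 rect [597.7 280.4] [16.3 36.1] z 51.8
top 78 rect [614.4 163.1] [26.7 25.3] z 51.7
scene 56 rect [608.8 164.5] [31.9 17.9] z 50.1
top 66 rect [623.3 -70. ] [18.8 18.1] z 55.5
scene 82 rect [622.6 -71.2] [20.4 19. ] z 54.5
top 472 rect [491.2 236.3] [40.2 40.3] z 39.5
scene 320 rect [490.4 235.6] [43.  40.1] z 39.3
t 25.0 tcp [403.2 -71.5 225.8] q [-0. -0.  1.  0.] F [0.1 0.3 0.6] w 36.0 gf 0.0
  return _methods._mean(a, axis=axis, dtype=dtype,
  ret = ret.dtype.type(ret / rcount)
```

View pics/s5.png

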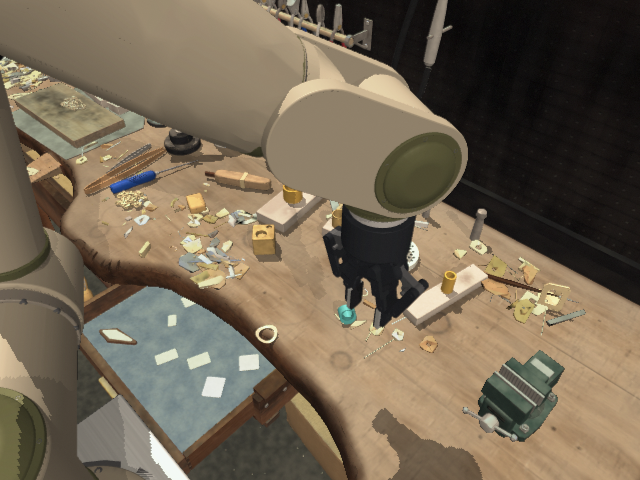

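All four tubes stand within about 1 mm of their supports' centres in the top view. The cube and wax ring have not moved, and tube d is visible on the long brick at (450,281). I'll hand the job in.

```bash
python3 -c "
from rig import *
print(finish_job())"
```

```text
the job is handed in; nothing more can be done
None
```

I placed all four tubes upright within about 1 mm of the middle of their supports, in order from widest to narrowest, left the cube and wax ring where they stood, and handed the job in at about 25 s.

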